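Hook the field meter into its dock, then draw its mast to the second stop and hold it

ROBOT

A 6-joint arm with a two-finger parallel gripper is mounted at the origin on the work surface. World frame = base frame: x ahead of the robot, y to its left, z up, the work surface at z = 0. Lengths are in m, angles in degrees, forces in N, time in s.
With the tool pointing down it reaches from about 0.35 to 0.875 m from the base axis. Payload 4.2 kg.
Tool frame: the origin (TCP) lies on the front face of the gripper's body, between the roots of the fingers; the fingertips stand 70 mm ahead of it and the grasp point (between the pads) lies 51 mm ahead of it (r.nose_length is the distance from the TCP to the fingertips, in m); z points along the fingers, y is the direction in which the jaws open and shut (so a half turn about z gives the same grasp; the last joint's range is limited). The gripper opens to 87 mm and grips with 3 to 60 N. Pads are 19 mm wide; open, the fingers measure 117 mm over their backs; the gripper's body (75 mm by 190 mm) begins 51 mm behind the grasp point.
Start: joints at [91.478, 22.042, 0.453, 0, -68.411, -14.817], TCP at [0.144, 0.608, 0.292] pointing down, gripper open.
Joint ranges: [-179.83, 179.83], [-69.29, 118.12], [-61.27, 80.66], [-181.25, 117.63], [-171.15, -9.14], [-177.46, 177.46]. Speed limits (degrees/s): [159.86, 159.86, 180, 180, 180, 180].

INTERFACE

Orientations are given as a 3x3 rotation matrix whose columns are the frame's x, y, z axes.
In Python, from station import telemetry, capture, order, r gives the robot as it stands.
- The arm moves only by the tool drive_tool, never from a script. Its argument "series" is a list of rows, each a list of 4 numbers: the shift along the tool's x, y, z as a fraction of full scale, then the turn about the tool's z as a fraction of full scale. In form: [[dx, dy, dz, turn], ...]. A call has 1 to 10 rows; each row is the pose to reach, as a shift and turn from the pose commanded when the call began, along the tool's axes at that moment; what a row does not reach only later rows make up. Full scale, the value 1, is 0.12 m for a shift and 2 rad for a turn. A row lasts 1/8 s, in which the tool goes at most 62.5 mm and 10.7 degrees, less where a joint would pass 70% of its speed; a pose out of reach is approached as far as the arm can. A call with a number of a shift or a turn outside -1 to 1 is refused whole. A call with a gripper value outside its range is refused whole. "fingers" is the finger opening in mm, from 0 to 87, set as the call begins (left out, the last holds). The fingers move at their own pace and stop on an object; the grip force is fixed at half the most. Time passes only in rows, so rows that repeat a pose let the fingers close. It gives the time, the measured TCP pose, the force and the opening at its end, in the units of the state.
- telemetry.sense(): the state, without advancing time (a new reading comes with each control period).
- capture(name): name is "scene" or "top" or "wrist"; returns a dict with "color" (384x512x3 uint8, blue, green, red), "fx", "fy", "cx", "cy" (pixels), "eye" and "attitude" of the camera in the world; the wrist camera has in their place "mount" (4x4, takes a point from camera to tool coordinates, whose origin is the TCP and whose axes are the flange's). Camera axes: x right, y up, looking along -z (the intrinsics and any distortion apply to the point x, -y, -z); pixel columns grow to the right and rows downward; lengths in m; the calibration is good to about 2 mm. A picture is of the moment at which its call begins: read the wrist's pose just before it. There is no depth.
- order.finish_job(): hands the job in, once; it reports no verdict.
The state is a dict: "time_s": time; "joints": joint angles; "joint_velocities": joint speeds; "effort": joint torques, N m; "tcp_pos": TCP position; "ee_rot": TCP orientation; "wrist_force": force on the tool from outside, world axes, zero at the start; "moment": the same for the moment, N m; "gripper_width": opening from 0.0 (shut) to 1.0 (fully open).
Only numpy, scipy, OpenCV 4.12 (cv2) and the standard library are available. Lean on these libraries where they do the work, as an engineer would, in place of code of your own. Each camera call takes 0.05 s, during which the arm holds its last target. There are 200 camera calls.

TASK

Swing the dock's steel retaining hook (red knob) fully closed across the grey field meter, so that its tip rests home in the yellow catch and the meter cannot lift out. Then pinch the black head of the meter's telescoping mast across its orange release button so that the button is squeezed in, and pull the mast straight up, past the first stop, to its second stop (fully out). The mast springs back if let go, so finish while still holding it there, with the hook still closed, the meter still seated in the dock, and all the other things on the bench left alone.

Things in the scene. Friction and masses are not known exactly. Their poses are not given: they have to be found in the camera images.
- hook_pivot (a point): the hook's hinge pin on the aluminium dock (base plate 170 x 180 x 12 mm, fixed to the table, turned up to 0.4 rad). Point on the vertical hinge axis, 79 mm above the table. Its axes are the dock's: z up, x away from the robot at yaw 0, y left. The closed hook lies along the dock's -y. The grey meter (120 x 90 mm, top 72 mm above the table) has its centre 50 mm along +x, 70 mm along -y from here
- catch (a point): the middle of the slot of the yellow catch on the dock, where the tip of the closed hook rests, 79 mm above the table, 138 mm from the hinge pin along the dock's -y. The slot is open on the dock's -x side, from which the hook swings in; the catch is 20 mm wide and its top is 90 mm above the table
- hook (a joint): angle of the hook about its pin, rad: 0 = fully closed in the catch (a firm end), growing as it swings out towards the dock's -x side (at 1.57 it points along -x), up to 1.75. It starts open and stays where it is left (light friction, about 1 N at the knob). The arm is a steel bar 148 mm long, 12 mm wide, 75 to 83 mm above the table
- hook_knob (a point): the red upright knob on the hook arm, a round peg 14 mm across, from 83 to 121 mm above the table, 95 mm from the pin. Point on its axis 103 mm above the table. Its axes turn with the hook: -y points from pin to tip, and the hook closes by moving the knob towards its own +x
- grip_head: the black mast head, 32 (x) x 22 (y) x 46 mm high, a white dome 7 mm high on top. Origin at its centre, 115 mm above the table when home; axes as the dock's. The orange release button stands out of its +y face: 28 mm wide over both along y, 23.5 mm squeezed. Grip along its y at the origin's height. It is 85 mm along the dock's +x and 70 mm along -y from the hook's pin
- button (a joint): how far the orange release button (24 mm wide, 36 mm high) is squeezed in, m: 0 out, 0.0045 fully in. Its spring gives 3 N at first, 6 N fully in. From 0.0035 on the mast runs free; with the button out the mast is locked at home, and caught on its way up at the first stop
- mast (a joint): how far the mast is drawn up, m: 0 home (start), 0.070 the first stop, passed freely while the button is squeezed, 0.140 the second stop, a firm end. A spring and weight of about 6 to 7 N draw it back; at the second stop nothing catches it, so it slips back to the first stop when let go
- meter (a joint): how far the grey meter is lifted out of its dock, m: 0 seated. It is loose upwards (6 to 9 N of weight); the closed hook keeps it within 4 mm
- screwdriver_mid (a point): yellow-handled screwdriver lying on the table, 190 mm long, beside the dock; point about on its axis
- spool_mid (a point): aluminium spool 52 mm across, 40 mm high, standing beside the dock; point at its centre
- adapter_a_mid (a point): brass adapter standing behind the dock, 20 mm across, 30 mm high; point at its centre
- adapter_b_mid (a point): steel adapter standing behind the dock, 20 mm across, 30 mm high; point at its centre
- multimeter_mid (a point): yellow hand multimeter lying flat, 160 x 80 x 34 mm; point at its centre
- mug_mid (a point): blue mug, 76 mm across, 85 mm high; point at its centre half-way up
- tray_mid (a point): grey open tray with four compartments, 150 x 100 x 30 mm; point at its centre half-way up
- jar_mid (a point): small amber jar, 56 mm across, 70 mm high; point at its centre half-way up
Not all that is in view belongs to the job. Leave any blue look-alike of the part that bears hook_pivot alone.

How it is judged (in metres and radians):
On the way, in this order (a step that is already met when the one before it is completed fails the run):
1. the hook is fully closed in its catch, the mast still home (value of joint hook below 0.06 rad and value of joint mast below 0.01 m), for 0.2 s.
2. the release button is squeezed in, hook closed (value of joint button above 0.003 m and value of joint hook below 0.06 rad and value of joint mast below 0.06 m), for 0.05 s.
3. the mast is drawn up to its second stop, hook closed (value of joint mast above 0.133 m and value of joint hook below 0.06 rad), for 0.2 s.
At the end, for the whole second after the job is handed in: The mast is out to within 7 mm of its second stop (joint above 0.133), at rest (slower than 10 mm/s), and the gripper's fingers hold its head (more than 2 N); the hook is within 0.06 rad of fully closed; the meter is lifted less than 6 mm; no bystander has moved more than 30 mm (all of step 3 and value of joint meter below 0.006 m and contact force between the fingers and grip_head above 2 N and velocity of joint mast between -0.01 and 0.01 m/s); the arm keeps its last pose, push and grip.
It fails at once if the meter is pulled up out of its dock (8 mm or more) (value of joint meter above 0.008 m).
It fails at once if another thing on the bench is moved by more than 30 mm (distance of any of screwdriver_mid, spool_mid, adapter_a_mid, adapter_b_mid, multimeter_mid, mug_mid, tray_mid, jar_mid from where it was at the start of the episode above 0.03 m).
It also fails if it takes over 54 s, if anything falls off the work surface, if the arm or the gripper's body presses on something with over 40 N, if the wrist force passes 120 N, or if a joint passes its speed limit or range.

## Working session

There is one attempt and no reset: what is moved stays moved. The work goes in short steps, Python scripts to look and compute and a tool call to move; the robot and the scene stay as the last step left them, time stands still between calls to the robot, and variables do not carry over. Pictures are saved under pics/ and viewed, about 8 in all and at most 12, crops included, and the job is handed in when it is done.

Besides the shell and the picture viewer there is one more tool, called after "Request:" as name([rows], argument=value, ...), one row to a line, values as JSON. drive_tool: Moves the arm, as the interface text tells. Shift numbers are shares of 0.12 m and turn numbers shares of 2 rad, none past 1 either way. Its arguments: {"type":"object","properties":{"series":{"type":"array","items":{"type":"array","items":{"type":"number","minimum":-1,"maximum":1}}},"fingers":{"type":"number"}},"required":["series"]}

```bash
mkdir -p pics; ls; python3 - <<'E'
from station import telemetry, capture, order, r
import cv2,numpy as np
s=telemetry.sense();print(s['tcp_pos'],np.round(s['ee_rot'],3).tolist(),s['gripper_width'])
for n in('scene','top'):
    c=capture(n);cv2.imwrite(f'pics/{n}0.png',c['color']);print(n,c['fx'],c['fy'],c['cx'],c['cy'],c['eye'],np.round(c['attitude'],4).tolist(),[k for k in c])
E
```

```text
pics
[0.1440626  0.60768791 0.29114547] [[0.973, -0.231, -0.0], [-0.231, -0.973, -0.002], [0.0, 0.002, -1.0]] 0.9999111017515174
scene 445.3806404549333 445.3806404549333 259.543597256723 182.53676933421534 [1.22723897 0.83430741 0.99877267] [[-0.7686, -0.4161, 0.486], [0.6397, -0.5002, 0.5836], [0.0003, 0.7594, 0.6506]] ['color', 'fx', 'fy', 'cx', 'cy', 'eye', 'attitude']
top 408.96234533451565 408.96234533451565 252.27585793240868 187.5256138129318 [0.46570528 0.01272772 1.45332968] [[0.0008, 0.9987, -0.0503], [-1.0, 0.0006, -0.0036], [-0.0036, 0.0503, 0.9987]] ['color', 'fx', 'fy', 'cx', 'cy', 'eye', 'attitude']
```

View pics/top0.png

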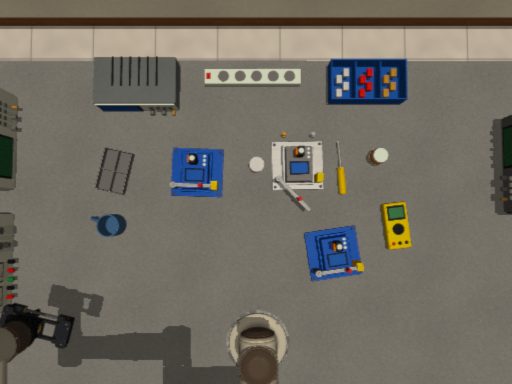

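View pics/scene0.png

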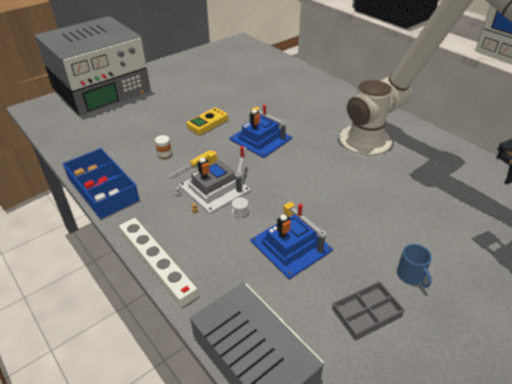

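The real (aluminium) dock is at about (298,165) in the top view, with the pin at about (279,180) and the open hook running to (308,209). Two blue look-alikes stand nearby. I'll measure by colour masks and enlarge that area.

```bash
cat > h.py <<'E'
import cv2,numpy as np
from station import telemetry, capture, order, r
def ray(c,uv,R=None,eye=None):
    R=np.array(c['attitude']) if R is None else R; eye=np.array(c['eye']) if eye is None else eye
    d=R@np.array([(uv[0]-c['cx'])/c['fx'],-(uv[1]-c['cy'])/c['fy'],-1.]); return eye,d
def onz(c,uv,z,**k):
    e,d=ray(c,uv,**k); return e+d*(z-e[2])/d[2]
def blobs(img,lo,hi,box,amin=4):
    u0,v0,u1,v1=box; h=cv2.cvtColor(img,cv2.COLOR_BGR2HSV)[v0:v1,u0:u1]
    n,l,st,ce=cv2.connectedComponentsWithStats(cv2.inRange(h,lo,hi))
    return [(int(st[i,4]),(ce[i]+[u0,v0]).round(1).tolist()) for i in range(1,n) if st[i,4]>=amin]
E
python3 - <<'E'
from h import *
c=capture('top');im=c['color'];b=(262,125,352,220)
for n,lo,hi in(('red',(0,150,80),(5,255,255)),('red2',(172,150,80),(180,255,255)),('orange',(6,150,120),(18,255,255)),('yellow',(20,150,120),(32,255,255)),('white',(0,0,215),(180,40,255))):print(n,blobs(im,lo,hi,b,3))
h=cv2.cvtColor(im,cv2.COLOR_BGR2HSV)
m=np.zeros(im.shape[:2],np.uint8);m[135:195,266:328]=cv2.inRange(h,(0,0,170),(180,50,255))[135:195,266:328]
ct=max(cv2.findContours(m,cv2.RETR_EXTERNAL,cv2.CHAIN_APPROX_NONE)[0],key=cv2.contourArea)
q=cv2.boxPoints(cv2.minAreaRect(ct));print(q.round(1).tolist());P=np.array([onz(c,p,.012) for p in q]);print(P.round(4).tolist());print(np.linalg.norm(np.diff(P,axis=0),axis=1))
s=im[125:220,257:357];cv2.imwrite('pics/crop1.png',cv2.resize(s,None,fx=6,fy=6,interpolation=cv2.INTER_CUBIC))
E
```

```text
red [(16, [299.1, 198.3])]
red2 []
orange [(18, [296.0, 150.5])]
yellow [(179, [341.5, 180.2]), (61, [319.9, 176.9])]
white []
[[272.0, 142.0], [322.0, 142.0], [322.0, 179.0], [272.0, 179.0]]
[[0.7001, -0.0519, 0.012], [0.7002, -0.2292, 0.012], [0.5686, -0.2282, 0.012], [0.5685, -0.0517, 0.012]]
[0.17729951 0.13153285 0.17649086]
```

View pics/crop1.png

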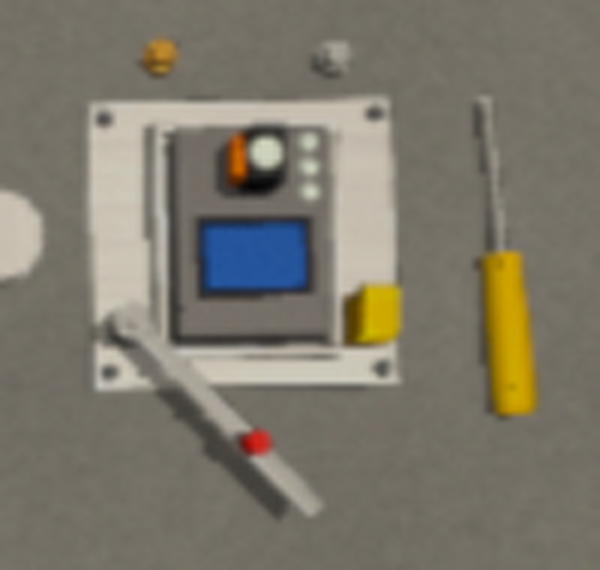

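```bash
cat >> h.py <<'E'
E
python3 - <<'E'
from h import *
c=capture('top');f=lambda u,v:(257+(u+.5)/6-.5,125+(v+.5)/6-.5)
C=np.array([onz(c,f(*p),.012)[:2] for p in((90,103),(387,97),(399,382),(96,388))])
ex=(C[0]+C[1]-C[2]-C[3]);ey=(C[0]+C[3]-C[1]-C[2])
y1=np.arctan2(ex[1],ex[0]);y2=np.arctan2(-ey[0],ey[1]);print('yaw',y1,y2,np.linalg.norm(ex)/2,np.linalg.norm(ey)/2,C.mean(0))
yaw=(y1+y2)/2;X=np.array([np.cos(yaw),np.sin(yaw)]);Y=np.array([-X[1],X[0]])
dome=onz(c,f(266,150),.143)[:2];knob=onz(c,(299.1,198.3),.117)[:2];cat=onz(c,f(380,312),.09)[:2];piv=onz(c,f(124,316),.087)[:2];tip=onz(c,f(311,507),.083)[:2]
print('dome',dome,'->pivot',dome-.085*X+.07*Y,'cat',cat,'->',cat+.138*Y,'piv',piv)
p=dome-.085*X+.07*Y
d=knob-p;print('knob',knob,np.linalg.norm(d),'ang',np.arctan2(-d@X,-d@Y),'tip',tip,np.linalg.norm(tip-p))
s=telemetry.sense();print(s['tcp_pos'],s['time_s'])
# second view: scene red / dome
c=capture('scene');im=c['color']
for n,lo,hi in(('red',(0,150,80),(5,255,255)),('red2',(172,150,80),(180,255,255)),('orange',(6,150,120),(18,255,255))):print(n,[(a,q,onz(c,q,.102 if 'red' in n else .115).round(4).tolist()) for a,q in blobs(im,lo,hi,(175,140,260,215),3)])
E
```

```text
yaw 0.02669683620522969 0.020486560530178548 0.16876228899433598 0.17684593810192456 [ 0.61846315 -0.1404719 ]
dome [ 0.65423016 -0.13914811] ->pivot [ 0.56760255 -0.0711727 ] cat [ 0.57114255 -0.20825993] -> [ 0.56788719 -0.07029833] piv [ 0.56906443 -0.06593378]
knob [ 0.49790523 -0.13539768] 0.09477638797837641 ang 0.8498291613715253 tip [ 0.46268329 -0.17013371] 0.14422666620733582
[0.14410924 0.6078853  0.29159656] 0.2
red [(17, [241.5, 151.5], [0.5013, -0.1325, 0.102])]
red2 []
orange [(54, [205.4, 167.0], [0.6509, -0.1269, 0.115]), (3, [194.0, 205.0], [0.7759, -0.0027, 0.115]), (4, [194.2, 209.2], [0.7851, 0.0122, 0.115])]
```

Both views agree. The pivot is at about (0.568,-0.071), the yaw is +0.024, the knob is at (0.498,-0.135) with θ≈0.85, and the head is at (0.654,-0.139). I'll start the approach with the tool's y axis along the dock's -y.

Request:
drive_tool([
  [0.41, 0.29, 0, -0.065],
  [0.82, 0.58, 0, -0.129],
  [0.82, 0.58, 0, -0.129],
  [0.82, 0.58, 0, -0.129],
], fingers=0)

```text
time_s: 0.75
tcp_pos: [0.224, 0.5178, 0.2925]
ee_rot: [[1.0, 0.024, 0.0], [0.024, -1.0, 0.001], [0.0, -0.001, -1.0]]
wrist_force: [-0.4, 0.3, -0.1]
gripper_width: 0.628
```

Request:
drive_tool([
  [0.5, 0.5, 0, 0],
  [1, 1, 0, 0],
  [1, 1, 0, 0],
])

```text
time_s: 1.12
tcp_pos: [0.3476, 0.4004, 0.2921]
ee_rot: [[1.0, 0.026, 0.0], [0.026, -1.0, -0.0], [0.0, 0.0, -1.0]]
wrist_force: [0.2, 0.4, -0.1]
gripper_width: 0.287
```

Request:
drive_tool([
  [0.4, 0.5, 0, 0],
  [0.8, 1, 0, 0],
  [0.8, 1, 0, 0],
])

```text
time_s: 1.5
tcp_pos: [0.4471, 0.2823, 0.2921]
ee_rot: [[1.0, 0.024, -0.0], [0.024, -1.0, -0.0], [-0.0, 0.0, -1.0]]
wrist_force: [-0.2, 0.4, -0.2]
gripper_width: 0.019
```

Request:
drive_tool([
  [0, 0.5, 0, 0],
  [0, 1, 0, 0],
  [0, 1, 0, 0],
])

```text
time_s: 1.88
tcp_pos: [0.4486, 0.1614, 0.2923]
ee_rot: [[1.0, 0.022, -0.0], [0.022, -1.0, -0.0], [-0.0, 0.0, -1.0]]
wrist_force: [-0.4, -0.2, 0.0]
gripper_width: 0.007
```

Request:
drive_tool([
  [0, 0.5, 0, 0],
  [0, 1, 0, 0],
  [0, 1, 0, 0],
])

```text
time_s: 2.25
tcp_pos: [0.4522, 0.042, 0.2922]
ee_rot: [[1.0, 0.022, -0.0], [0.022, -1.0, -0.0], [-0.0, 0.0, -1.0]]
wrist_force: [-0.7, 1.2, 0.3]
gripper_width: 0.006
```

Request:
drive_tool([
  [0, 0.5, 0, 0],
  [0, 1, 0, 0],
  [0, 1, 0, 0],
  [0, 1, 0, 0],
])

```text
time_s: 2.75
tcp_pos: [0.4558, -0.0754, 0.2921]
ee_rot: [[1.0, 0.026, 0.0], [0.026, -1.0, 0.0], [0.0, -0.0, -1.0]]
wrist_force: [-0.3, -1.1, -0.1]
gripper_width: 0.003
```

Request:
drive_tool([
  [0, 0.5, 0.1, 0],
  [0, 0.5, 0.3, 0],
  [0, 0.5, 0.3, 0],
])

```text
time_s: 3.12
tcp_pos: [0.4562, -0.1352, 0.2547]
ee_rot: [[1.0, 0.027, -0.004], [0.027, -1.0, 0.0], [-0.004, -0.0, -1.0]]
wrist_force: [0.7, 0.3, 0.9]
gripper_width: 0.003
```

```bash
cat >> h.py <<'E'
def wrist():
    s=telemetry.sense();c=capture('wrist');T=np.eye(4);T[:3,:3]=s['ee_rot'];T[:3,3]=s['tcp_pos'];M=T@np.array(c['mount'])
    c['attitude'],c['eye']=M[:3,:3],M[:3,3];return s,c
E
python3 - <<'E'
from h import *
s,c=wrist();print(s['tcp_pos'],c['eye'],c['attitude'].round(3).tolist());im=c['color'];cv2.imwrite('pics/w1.png',im)
for n,lo,hi in(('red',(0,150,80),(5,255,255)),('red2',(172,150,80),(180,255,255)),('orange',(6,150,120),(18,255,255)),('yel',(20,150,120),(32,255,255))):print(n,[(a,q,onz(c,q,.103 if 'red' in n else .115 if n=='orange' else .09).round(4).tolist()) for a,q in blobs(im,lo,hi,(0,0,512,384),40)])
E
```

```text
[ 0.45615237 -0.13523677  0.25473751] [ 0.5256716  -0.13423699  0.34807622] [[0.028, 0.965, 0.26], [-1.0, 0.028, 0.005], [-0.003, -0.26, 0.965]]
red [(383, [253.5, 144.1], [0.496, -0.136, 0.103])]
red2 []
orange []
yel [(3272, [429.7, 60.2], [0.5568, -0.2584, 0.09]), (2158, [351.4, 41.4], [0.5675, -0.202, 0.09])]
```

View pics/w1.png

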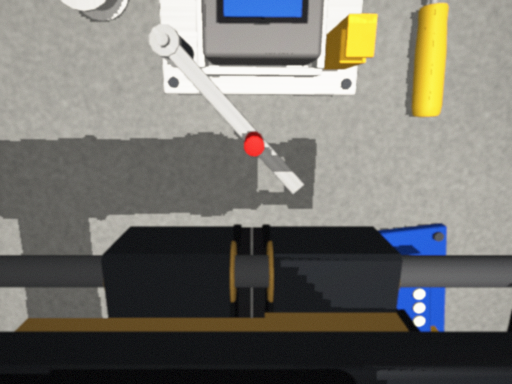

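The wrist view puts the red knob at (253,144), which gives (0.496,-0.136), with the shut fingers directly behind it. I'll lower the fingertips to about 0.098.

Request:
drive_tool([
  [0.05, 0, 0.3, 0],
  [0.05, 0, 0.6, 0],
  [0.05, 0, 0.72, 0],
  [0.05, 0, 0.72, 0],
])

```text
time_s: 3.68
tcp_pos: [0.463, -0.1357, 0.1701]
ee_rot: [[1.0, 0.027, -0.0], [0.027, -1.0, -0.0], [-0.0, 0.0, -1.0]]
wrist_force: [0.0, 0.5, 0.4]
gripper_width: 0.009
```

Request:
drive_tool([
  [0.1, 0.02, 0, 0],
  [0.2, 0.07, 0, 0],
  [0.29, 0.13, 0, 0],
  [0.36, 0.17, 0, 0],
  [0.43, 0.21, 0, 0],
  [0.5, 0.23, 0, 0],
  [0.575, 0.25, 0, 0],
  [0.64, 0.26, 0, 0],
  [0.7, 0.27, 0, 0],
  [0.7, 0.27, 0, 0],
])

```text
time_s: 4.92
tcp_pos: [0.5481, -0.1667, 0.1699]
ee_rot: [[1.0, 0.025, 0.001], [0.025, -1.0, -0.0], [0.001, 0.0, -1.0]]
wrist_force: [-0.4, 0.5, -1.0]
gripper_width: 0.006
```

Request:
drive_tool([
  [0.02, 0, 0, 0],
  [0.04, 0, 0, 0],
  [0.05, 0, 0, 0],
  [0.05, 0, 0, 0],
])

```text
time_s: 5.42
tcp_pos: [0.5523, -0.1666, 0.1697]
ee_rot: [[1.0, 0.025, -0.002], [0.025, -1.0, 0.0], [-0.002, -0.0, -1.0]]
wrist_force: [-4.1, -0.2, 2.3]
gripper_width: 0.003
```

```bash
python3 - <<'E'
from h import *
s,c=wrist();print(s['tcp_pos'],s['wrist_force']);im=c['color'];cv2.imwrite('pics/w2.png',im)
for n,lo,hi in(('red',(0,150,80),(5,255,255)),('yel',(20,150,120),(32,255,255))):print(n,[(a,q,onz(c,q,.118 if 'red' in n else .09).round(4).tolist()) for a,q in blobs(im,lo,hi,(0,0,512,384),40)])
E
```

```text
[ 0.55226522 -0.1666109   0.1697377 ] [-4.12445585 -0.17109654  2.26878992]
red [(1187, [248.6, 219.0], [0.5709, -0.1655, 0.118])]
yel [(4501, [424.1, 185.0], [0.5821, -0.256, 0.09]), (2644, [327.0, 192.2], [0.577, -0.206, 0.09])]
```

View pics/w2.png

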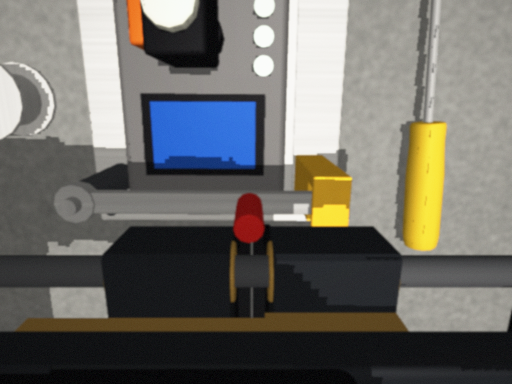

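The hook lies across the meter with its tip in the yellow catch at about (320,205). The force is rising (-4 N), so I'll press a little more to feel the firm end.

Request:
drive_tool([
  [0.015, 0, 0, 0],
  [0.025, 0, 0, 0],
  [0.025, 0, 0, 0],
  [0.025, 0, 0, 0],
])

```text
time_s: 5.98
tcp_pos: [0.5529, -0.1667, 0.1695]
ee_rot: [[1.0, 0.025, -0.008], [0.025, -1.0, 0.0], [-0.008, -0.001, -1.0]]
wrist_force: [-9.7, 1.1, 7.1]
gripper_width: 0.007
```

Firm end confirmed (3 mm commanded, 0.6 mm moved, -9.7 N). I'll back off, rise and open.

Request:
drive_tool([
  [-0.08, 0, 0, 0],
  [-0.16, 0, 0, 0],
  [-0.16, 0, -0.4, 0],
  [-0.16, 0, -0.85, 0],
  [-0.16, 0, -0.85, 0],
])

```text
time_s: 6.6
tcp_pos: [0.5396, -0.1674, 0.2774]
ee_rot: [[1.0, 0.026, 0.013], [0.026, -1.0, -0.002], [0.013, 0.002, -1.0]]
wrist_force: [0.3, 0.1, 0.2]
gripper_width: 0.007
```

Request:
drive_tool([
  [0.3, -0.12, 0, 0],
  [0.6, -0.23, 0, 0],
  [0.6, -0.23, 0, 0],
  [0.6, -0.23, 0, 0],
], fingers=87)

```text
time_s: 7.1
tcp_pos: [0.6077, -0.1375, 0.2708]
ee_rot: [[1.0, 0.025, -0.001], [0.025, -1.0, 0.0], [-0.001, -0.0, -1.0]]
wrist_force: [-0.1, 0.0, 1.1]
gripper_width: 0.375
```

```bash
python3 - <<'E'
from h import *
s,c=wrist();print(s['tcp_pos'],s['wrist_force'],s['gripper_width']);im=c['color'];cv2.imwrite('pics/w3.png',im)
for n,lo,hi,z in(('red',(0,150,80),(5,255,255),.118),('yel',(20,150,120),(32,255,255),.09),('or',(6,150,120),(18,255,255),.12),('white',(0,0,205),(180,40,255),.142)):print(n,[(a,q,onz(c,q,z).round(4).tolist()) for a,q in blobs(im,lo,hi,(0,0,512,384),100)])
E
```

```text
[ 0.60774625 -0.13754236  0.270844  ] [-0.08807226  0.021016    1.06889528] 0.37518674476418795
red [(206, [279.8, 240.5], [0.5743, -0.1607, 0.118])]
yel [(153, [202.9, 41.7], [0.7191, -0.0991, 0.09]), (1306, [397.6, 199.6], [0.6017, -0.2595, 0.09]), (856, [326.5, 216.3], [0.5856, -0.2017, 0.09])]
or [(101, [206.6, 49.9], [0.7095, -0.1056, 0.12]), (355, [233.5, 139.4], [0.651, -0.1241, 0.12])]
white [(182, [316.4, 45.9], [0.7105, -0.1744, 0.142]), (8640, [266.6, 111.9], [0.6711, -0.1459, 0.142]), (142, [292.7, 114.5], [0.67, -0.1625, 0.142]), (135, [292.1, 131.8], [0.6592, -0.1627, 0.142]), (573, [254.1, 142.3], [0.6519, -0.1386, 0.142]), (163, [101.0, 138.3], [0.6518, -0.04, 0.142]), (212, [248.6, 234.3], [0.5884, -0.1365, 0.142])]
```

View pics/w3.png

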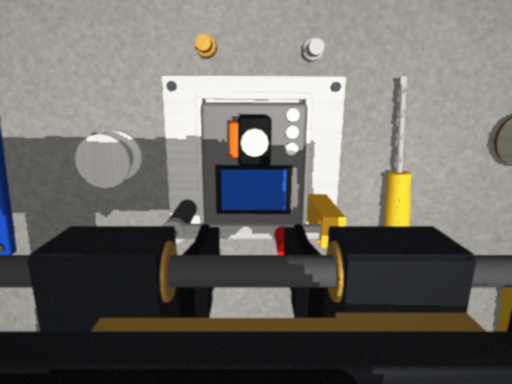

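The wrist view shows the dome at (254,142), which gives (0.652,-0.139), agreeing with the earlier estimate. The hook is closed. I'll move above the head.

Request:
drive_tool([
  [0.2, 0.02, 0, 0],
  [0.38, 0.02, 0, 0],
  [0.38, 0.02, 0, 0],
  [0.38, 0.02, 0.1, 0],
  [0.38, 0.02, 0.1, 0],
  [0.38, 0.02, 0.1, 0],
])

```text
time_s: 7.9
tcp_pos: [0.6534, -0.139, 0.2599]
ee_rot: [[1.0, 0.025, -0.0], [0.025, -1.0, -0.0], [-0.0, 0.0, -1.0]]
wrist_force: [-0.6, 0.1, -0.1]
gripper_width: 0.99
```

Open and centred. Descend 94 mm.

Request:
drive_tool([
  [0, 0, 0.2, 0],
  [0, 0, 0.4, 0],
  [0, 0, 0.6, 0],
  [0, 0, 0.78, 0],
  [0, 0, 0.78, 0],
  [0, 0, 0.78, 0],
])

```text
time_s: 8.65
tcp_pos: [0.6546, -0.1389, 0.1676]
ee_rot: [[1.0, 0.026, 0.002], [0.026, -1.0, -0.0], [0.002, 0.001, -1.0]]
wrist_force: [-0.4, -0.5, -0.0]
gripper_width: 1.0
```

Request:
drive_tool([
  [0, 0, 0, 0],
  [0, 0, 0, 0],
  [0, 0, 0, 0],
  [0, 0, 0, 0],
  [0, 0, 0, 0],
  [0, 0, 0, 0],
  [0, 0, 0, 0],
  [0, 0, 0, 0],
  [0, 0, 0, 0],
  [0, 0, 0, 0],
], fingers=10)

```text
time_s: 9.9
tcp_pos: [0.6539, -0.1378, 0.1661]
ee_rot: [[1.0, 0.025, -0.0], [0.025, -1.0, 0.001], [-0.0, -0.001, -1.0]]
wrist_force: [-1.3, 4.7, 1.0]
gripper_width: 0.26
```

The opening is 22.6 mm, so the button is squeezed. I'll ease the 1 mm sideways error and start pulling up.

Request:
drive_tool([
  [0, -0.008, 0, 0],
  [0, -0.008, -0.05, 0],
  [0, -0.008, -0.1, 0],
  [0, -0.008, -0.15, 0],
  [0, -0.008, -0.15, 0],
  [0, -0.008, -0.15, 0],
])

```text
time_s: 10.65
tcp_pos: [0.6538, -0.1377, 0.1845]
ee_rot: [[1.0, 0.025, 0.0], [0.025, -1.0, 0.0], [0.0, -0.0, -1.0]]
wrist_force: [1.3, 4.4, -3.2]
gripper_width: 0.261
```

Request:
drive_tool([
  [0, 0, -0.08, 0],
  [0, 0, -0.16, 0],
  [0, 0, -0.24, 0],
  [0, 0, -0.32, 0],
  [0, 0, -0.4, 0],
  [0, 0, -0.4, 0],
  [0, 0, -0.4, 0],
])

```text
time_s: 11.52
tcp_pos: [0.6538, -0.1377, 0.2335]
ee_rot: [[1.0, 0.025, 0.0], [0.025, -1.0, 0.0], [0.0, -0.0, -1.0]]
wrist_force: [0.6, 4.9, -3.6]
gripper_width: 0.266
```

```bash
python3 - <<'E'
from h import *
s=telemetry.sense();print(s['tcp_pos'],s['wrist_force'],s['gripper_width']);c=capture('scene')
cv2.imwrite('pics/s2.png',cv2.resize(c['color'][110:220,150:290],None,fx=5,fy=5,interpolation=cv2.INTER_CUBIC))
E
```

```text
[ 0.65378076 -0.13773577  0.23354061] [ 0.57657385  4.8701538  -3.59972921] 0.2658791048130034
```

View pics/s2.png

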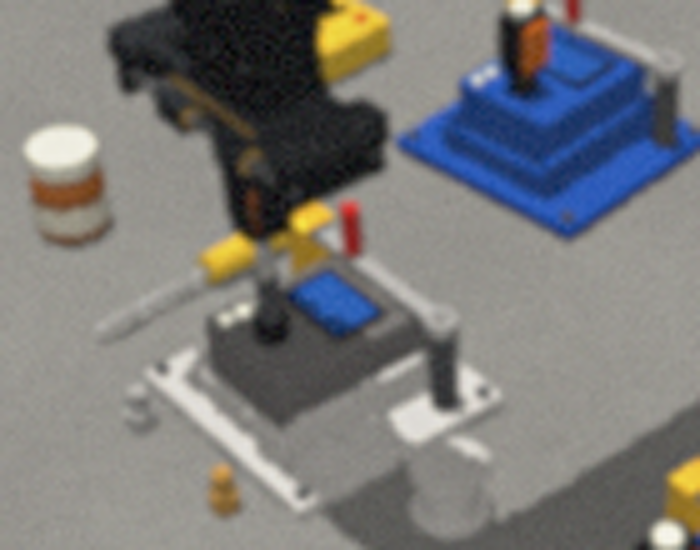

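The mast is rising with the head between the fingers and the steel rod visible below it. The hook is closed and the meter looks seated. Next is the second stop, which should come at z ≈ 0.306.

Request:
drive_tool([
  [0, 0, -0.07, 0],
  [0, 0, -0.14, 0],
  [0, 0, -0.21, 0],
  [0, 0, -0.28, 0],
  [0, 0, -0.35, 0],
  [0, 0, -0.42, 0],
  [0, 0, -0.49, 0],
  [0, 0, -0.55, 0],
  [0, 0, -0.57, 0],
  [0, 0, -0.57, 0],
])

```text
time_s: 12.82
tcp_pos: [0.6537, -0.1378, 0.3015]
ee_rot: [[1.0, 0.025, 0.0], [0.025, -1.0, 0.0], [0.0, -0.0, -1.0]]
wrist_force: [0.9, 4.9, -5.1]
gripper_width: 0.265
```

Request:
drive_tool([
  [0, 0, -0.02, 0],
  [0, 0, -0.03, 0],
  [0, 0, -0.03, 0],
  [0, 0, -0.03, 0],
])

```text
time_s: 13.32
tcp_pos: [0.6537, -0.1378, 0.3047]
ee_rot: [[1.0, 0.025, -0.0], [0.025, -1.0, 0.0], [-0.0, -0.0, -1.0]]
wrist_force: [1.9, 5.1, -6.1]
gripper_width: 0.263
```

Request:
drive_tool([
  [0, 0, -0.01, 0],
  [0, 0, -0.015, 0],
  [0, 0, -0.015, 0],
  [0, 0, -0.015, 0],
])

```text
time_s: 13.82
tcp_pos: [0.6537, -0.1378, 0.3062]
ee_rot: [[1.0, 0.025, -0.0], [0.025, -1.0, 0.0], [-0.0, -0.0, -1.0]]
wrist_force: [2.5, 4.4, -7.0]
gripper_width: 0.265
```

Request:
drive_tool([
  [0, 0, -0.01, 0],
  [0, 0, -0.015, 0],
  [0, 0, -0.015, 0],
  [0, 0, -0.015, 0],
])

```text
time_s: 14.32
tcp_pos: [0.6537, -0.1378, 0.3077]
ee_rot: [[1.0, 0.025, -0.001], [0.025, -1.0, 0.0], [-0.001, -0.0, -1.0]]
wrist_force: [2.1, 5.8, -8.5]
gripper_width: 0.261
```

```bash
python3 - <<'E'
from h import *
s,c=wrist();print(s['tcp_pos'],s['wrist_force'],s['gripper_width']);b=capture('scene')['color'];a=cv2.imread('pics/scene0.png')
f=lambda i:cv2.resize(i[110:220,165:265],None,fx=4,fy=4,interpolation=cv2.INTER_CUBIC)
cv2.imwrite('pics/s3.png',np.hstack([f(b),f(a)]));cv2.imwrite('pics/w4.png',c['color'])
E
```

```text
[ 0.65372834 -0.13783959  0.3076851 ] [ 2.07449472  5.83373054 -8.50306237] 0.2613635397291422
```

View pics/s3.png

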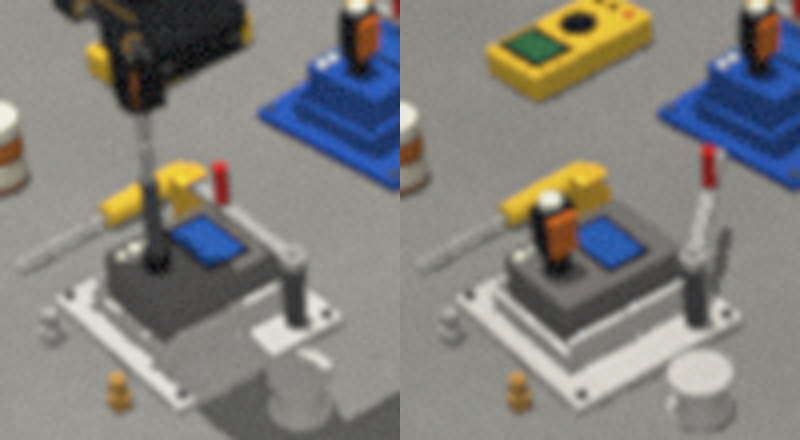

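View pics/w4.png

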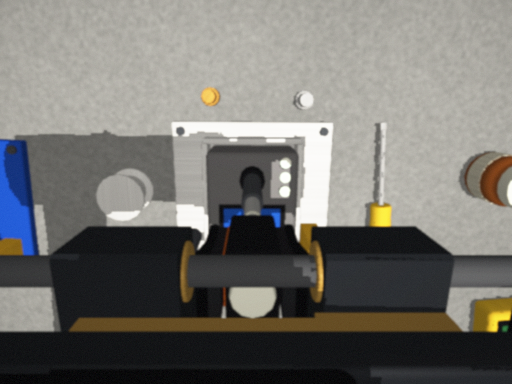

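```bash
python3 - <<'E'
from h import *
c=capture('scene');a=cv2.imread('pics/scene0.png');b=c['color'];d=cv2.imread('pics/s2.png')
R=np.array(c['attitude']);e=np.array(c['eye'])
def pr(p):
    q=R.T@(np.array(p)-e);return (c['cx']+c['fx']*q[0]/-q[2],c['cy']+c['fy']*q[1]/q[2])
for z in(.214,.224,.234):print('head bottom',z,np.round(pr((.654,-.139,z)),1))
print('meter top px',np.round(pr((.61,-.14,.072)),1),np.round(pr((.61,-.14,.077)),1))
for n,i in(('before',a),('now',b)):print(n,[(x,y) for x,y in blobs(i,(100,120,60),(125,255,255),(200,155,232,182),10)])
for u in(202,203,204):print(u,b[128:144,u].sum(1).tolist())
# subpixel vertical shift of the meter front corner patch by gradient phase correlation
g=lambda i:cv2.Sobel(cv2.cvtColor(i,cv2.COLOR_BGR2GRAY).astype(np.float32),cv2.CV_32F,0,1)
for box in((212,160,228,180),(205,158,232,182),(240,170,246,190)):
    u0,v0,u1,v1=box;print(box,cv2.phaseCorrelate(g(a)[v0:v1,u0:u1].copy(),g(b)[v0:v1,u0:u1].copy()))
E
```

```text
head bottom 0.214 [199.7 140.1]
head bottom 0.224 [199.4 137.4]
head bottom 0.234 [199.2 134.6]
meter top px [214.4 170.3] [214.3 169.2]
before [(124, [216.6, 170.4])]
now [(129, [216.4, 170.1])]
202 [84, 29, 96, 72, 50, 60, 45, 52, 96, 202, 300, 357, 371, 380, 355, 361]
203 [56, 70, 92, 43, 68, 96, 63, 70, 137, 271, 367, 419, 417, 420, 411, 419]
204 [45, 79, 99, 77, 90, 62, 47, 86, 187, 320, 420, 441, 442, 444, 445, 438]
(212, 160, 228, 180) ((-0.8664733435583187, -7.969425491375464), 0.11697002500295639)
(205, 158, 232, 182) ((0.02090732392546002, -0.47794284160678835), 0.357361928180412)
(240, 170, 246, 190) ((-0.7867307671291983, -0.71873327822777), 1.0568462669849397)
```

Head-bottom rows (~137 at the near edge) fit a head with no slip. The blue screen has shifted about 0.3–0.5 px, so the meter is up about 1.5–2 mm, meaning the mast is at its second stop and starting to take the meter's weight. I'll ease down 1 mm and settle.

Request:
drive_tool([
  [0, 0, 0.01, 0],
  [0, 0, 0.01, 0],
  [0, 0, 0.01, 0],
  [0, 0, 0.01, 0],
  [0, 0, 0.01, 0],
  [0, 0, 0.01, 0],
])

```text
time_s: 15.22
tcp_pos: [0.6537, -0.1378, 0.3065]
ee_rot: [[1.0, 0.025, -0.001], [0.025, -1.0, 0.0], [-0.001, -0.0, -1.0]]
wrist_force: [1.8, 4.8, -7.9]
gripper_width: 0.266
```

```bash
python3 - <<'E'
from h import *
a=cv2.imread('pics/scene0.png')
c=capture('scene');b=c['color']
print([blobs(i,(100,120,60),(125,255,255),(200,155,232,182),10) for i in(a,b)])
s=telemetry.sense();print(s['tcp_pos'],s['wrist_force'],s['gripper_width'],np.abs(s['joint_velocities']).max())
print(order.finish_job())
E
```

```text
[[(124, [216.6, 170.4])], [(129, [216.2, 170.3])]]
[ 0.65374193 -0.13780943  0.30654137] [ 1.99842462  4.47872624 -7.53330044] 0.26703500414861336 0.05480648365773021
the job is handed in; nothing more can be done
None
```

I closed the hook, squeezed the release button, and drew the mast up to its second stop. I handed the job in at about 15 s with the gripper still holding the head. The system gives no verdict, so these are my own last checks:

- **Hook:** I felt its firm end while pushing (3 mm commanded, 0.6 mm moved, about 10 N). Later pictures show its tip in the catch.
- **Button:** The grip settled at an opening of about 23 mm, which means the button is squeezed in.
- **Mast:** The gripper rose 140.4 mm (z 0.166 to 0.3065 m). The scene picture fits a head that has not slipped in the grip, and the downward pull was about 7.5 N. I did not feel an abrupt hard stop: the pull rose gradually over the last few millimetres.
- **Meter:** At the highest point the picture suggested it had lifted 1.5–2 mm, so I eased down by about 1 mm. After that the screen had shifted only 0.1 pixel, which is under 1 mm.
- **Other things:** The items visible in the scene and wrist views looked undisturbed. I did not measure them, and I did not check the mug or the tray after the start.
- **Unresolved:** A sideways force of about 4.5–5 N stayed on the wrist from the moment of gripping. It did not affect the pull.

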